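# Crispbread onto the cooling stand with a spatula

### The arm

A 6-joint arm with a two-finger parallel gripper is mounted at the origin on the work surface. World frame = base frame: x ahead of the robot, y to its left, z up, the work surface at z = 0. Lengths are in mm, angles in rad, forces in N, time in s.
With the tool pointing down it reaches from about 300 to 1000 mm from the base axis. Payload 5.1 kg.
Tool frame: the origin (TCP) lies on the centre line of the jaws, within the pads' length; the fingertips stand 19 mm ahead of it and the grasp point (between the pads) is the TCP (ctrl.tips_ahead is the distance from the TCP to the fingertips, in mm); x points along the fingers, z is the direction in which the jaws open and shut, and the axes are right-handed (so a half turn about x gives the same grasp; the last joint's range is limited). The gripper opens to 95 mm and grips with 3 to 60 N. Pads are 20 mm wide; open, the fingers measure 119 mm over their backs; the gripper's body (75 mm by 180 mm) begins 59 mm behind the grasp point.
Start: joints at [-1.369, 0.124, 1.65, -0, 1.367, -0.083], TCP at [182.595, -623.814, 233.656] pointing down, gripper open.
Joint ranges: [-2.61, 2.61], [-1.02, 2.33], [0.03, 2.71], [-1.35, 4.49], [0.32, 2.68], [-2.91, 2.91]. Speed limits (rad/s): [2.57, 2.57, 3.14, 3.14, 3.14, 3.14].

### API

Orientations are given as a rotation vector (axis times angle).
In Python, from bench import ctrl gives the robot as it stands.
- The arm moves only by the tool arm_command, never from a script. Its argument "series" is a list of rows, each a list of 6 numbers: the shift along the world's x, y, z in mm, then the turn, a rotation vector about the world's x, y, z in degrees. In form: [[tx, ty, tz, wx, wy, wz], ...]. A call has 1 to 10 rows; each row shifts and turns the commanded pose from where the row before left it; what a row does not reach is not made up. A row lasts 1/12 s, in which the tool goes at most 41.7 mm and 7.16 degrees, less where a joint would pass 70% of its speed; a pose out of reach is approached as far as the arm can. A call is refused whole if a number of a shift passes 41.7 or a number of a turn 7.16, either way. A call with a gripper value outside its range is refused whole. "gripper" is the opening, from 0 (shut) to 1 (fully open), set as the call begins (left out, the last holds). The fingers move at their own pace and stop on an object; "newtons" is the grip in N (left out, the last holds). Time passes only in rows, so rows that do not move let the fingers close. It gives the time, the measured TCP pose, the force and the opening at its end, in the units of the state.
- ctrl.get_state(): the state, without advancing time (a new reading comes with each control period).
- ctrl.capture(name): name is "scene" or "top" or "wrist"; returns a dict with "pixels" (384x512x3 uint8, red, green, blue), "intrinsics" (3x3 intrinsics, pixels), "rvec" (rotation vector, rad) and "tvec" (3), from world to camera coordinates, as OpenCV has them. Camera axes: x right, y down, z forward; pixel columns grow to the right and rows downward; lengths in mm; the calibration is good to about 2 mm. A picture is of the moment at which its call begins. There is no depth.
- ctrl.sign_off(): hands the job in, once; it reports no verdict.
The state is a dict: "time_s": time; "joint_pos": joint angles; "qvel": joint speeds; "joint_efforts": joint torques, N m; "eef_pos": TCP position; "ee_rot": TCP orientation; "force": force on the tool from outside, world axes, zero at the start; "wrist_torque": the same for the moment, N m; "finger_gap": opening from 0.0 (shut) to 1.0 (fully open).
Only numpy, scipy, OpenCV 4.12 (cv2) and the standard library are available. Lean on these libraries where they do the work, as an engineer would, in place of code of your own. Each camera call takes 0.05 s, during which the arm holds its last target. There are 200 camera calls.

### The job

The spatula's handle is tucked under the shelf: draw the spatula out by its neck, lay it on the table clear of the shelf's board and let go, then take it by its wooden handle. Slide its blade under the crispbread, which may be pushed against the baking sheet's lip, lift it off the sheet and set it gently, flat and central, across the two rails of the cooling stand, then lay the spatula flat on the table and let go. Do not touch the crispbread with the fingers or let it fall on the table, and leave the other things where they are.

Things in the scene. Friction and masses are not known exactly. Their poses are not given: they have to be found in the camera images.
- spatula_tip (a point): Loose spatula, 0.15 kg: flat steel blade 68 mm wide, 115 long, 2 thick; behind it a 12 mm wide neck that climbs steeply (30 mm run), then runs level 45 mm; then the birch handle. It lies stably on its blade. This point: middle of the blade's front edge, on its underside. Axes of all spatula points: -y forward to the tip, +y back along the handle, x across, z up when it lies flat.
- spatula_blade (a point): Centre of the spatula's blade, half-way through its thickness; 57.5 mm behind the tip.
- spatula_neck (a point): Point on the level part of the spatula's neck (bar 12 mm wide, 6 mm high), 102.5 mm behind the blade's centre, 42 mm above the blade's underside. At the start it lies 30 to 50 mm in front of the shelf's edge, with the handle under the board.
- spatula_handle (a point): Centre of the spatula's light square birch handle, 18 x 18 mm, 95 mm long, parallel to the blade; 180 mm behind the blade's centre, 42 mm above the blade's underside.
- shelf: Fixed aluminium rail shelf at the left, open front facing -y. Origin: on the table below the middle of its board's front edge; +y goes in under the board, x along the edge. Board 560 mm long, 240 deep, underside 62 mm and top 70 mm up; cheeks at both ends. Egg cooker, timer and jar stand on it 65 mm or more behind the edge; egg cups and sieve hang from a rail 225 mm back, 360 mm up.
- crispbread_mid (a point): Centre (half-way up) of the loose round crispbread, about 60 g: diameter 120 mm, 8 mm thick, lower edge bevelled (flat underside 104 mm across, the bevel rises 3 mm). It lies flat on the baking sheet, its rim 3 to 18 mm from the lip. Too wide for the gripper.
- sheet_lip (a point): Fixed dark-steel baking sheet, 150 mm wide (x), 170 mm long (y), upper face 3 mm above the table, with one upright lip along its -y side rising 13 mm above that face; the other sides are open. This point: on the upper face at the middle of the lip's inner face; +y runs along the sheet away from the lip, to the open edge 167 mm away.
- stand_top (a point): Fixed wire cooling stand: two parallel round steel rails (6 mm thick), 110 mm long along y, centres 90 mm apart (84 mm free between), tops 50 mm above the table, on legs at their ends, joined only by 6 mm crossbars down on the table; open between the rails and at both ends. This point: midway between the rails, level with their tops.
- eggcup_a: Bystander: steel egg cup 58 mm tall, 48 mm wide; loose; origin at its underside.
- eggcup_b: Bystander: steel egg cup with an egg, 82 mm tall; loose; origin at its underside.
- cellar: Bystander: marble salt cellar 37 mm tall, 54 mm wide; loose; origin at its underside.
- mill: Bystander: pepper mill 85 mm tall, 52 mm wide; loose; origin at its underside.
- spicejar: Bystander: amber spice jar 75 mm tall, 52 mm wide; loose; origin at its underside.
- bowl: Bystander: white bowl 110 mm wide, 45 mm tall; loose; origin at its underside.
- spoon: Bystander: steel spoon with a wooden handle, lying on the table; loose; origin at its underside.
Not all that is in view belongs to the job. What is shaped like the part that bears stand_top but blue or orange is not meant.

How it is judged:
By the outcome, as a careful person would: the job done as asked, in the order asked, and still so for the second after the job is handed in, with the robot touching nothing.
It also fails if it takes over 72 s, if anything falls off the work surface, if the arm or the gripper's body presses on something with over 40 N, if the wrist force passes 120 N, or if a joint passes its speed limit or range.

## Working session

There is one attempt and no reset: what is moved stays moved. The work goes in short steps, Python scripts to look and compute and a tool call to move; the robot and the scene stay as the last step left them, time stands still between calls to the robot, and variables do not carry over. Pictures are saved under pics/ and viewed, about 8 in all and at most 12, crops included, and the job is handed in when it is done.

Besides the shell and the picture viewer there is one more tool, called as name([rows], argument=value, ...), one row to a line, values as JSON. arm_command: Moves the arm, as the interface text tells. Its arguments: {"type":"object","properties":{"series":{"type":"array","items":{"type":"array","items":{"type":"number"}}},"gripper":{"type":"number"},"newtons":{"type":"number"}},"required":["series"]}

```bash
ls; mkdir -p pics
cat > h.py <<'E'
import numpy as np, cv2
from bench import ctrl
def cap(n,f=None):
    c=ctrl.capture(n)
    if f: cv2.imwrite(f,cv2.cvtColor(np.asarray(c["pixels"]),cv2.COLOR_RGB2BGR))
    return c
def ray(c,uv,z):
    K=np.array(c["intrinsics"]);R=cv2.Rodrigues(np.array(c["rvec"],float))[0];t=np.array(c["tvec"],float).ravel()
    d=R.T@np.linalg.inv(K)@np.array([uv[0],uv[1],1.]);o=-R.T@t
    return o+d*(z-o[2])/d[2]
def proj(c,p):
    return cv2.projectPoints(np.array(p,float).reshape(-1,3),np.array(c["rvec"],float),np.array(c["tvec"],float),np.array(c["intrinsics"],float),None)[0].reshape(-1,2)
E
python3 - <<'E'
from h import *
a=cap("scene");b=cap("top")
for n,c in(("scene",a),("top",b)):
    np.savez(n+".npz",**c); 
    R=cv2.Rodrigues(np.array(c["rvec"],float))[0];print(n,(-R.T@np.array(c["tvec"]).ravel()).round(),np.array(c["intrinsics"]).round(1).tolist())
A=[cv2.cvtColor(x["pixels"],cv2.COLOR_RGB2BGR) for x in(a,b)]
cv2.imwrite("pics/1.png",cv2.resize(A[0],(800,600),interpolation=cv2.INTER_CUBIC));cv2.imwrite("pics/2.png",cv2.resize(A[1],(800,600),interpolation=cv2.INTER_CUBIC))
print(ctrl.get_state())
E
```

```text
pics
scene [1277. -726.  751.] [[474.8, 0.0, 258.2], [0.0, 474.8, 188.3], [0.0, 0.0, 1.0]]
top [ 259.  -37. 1528.] [[456.7, 0.0, 257.6], [0.0, 456.7, 194.5], [0.0, 0.0, 1.0]]
{'time_s': 0.1, 'joint_pos': array([-1.36862011e+00,  1.24443026e-01,  1.65149589e+00, -1.91803224e-05,
        1.36747524e+00, -8.26004733e-02]), 'qvel': array([ 0.00073569, -0.00263936, -0.00293549, -0.00015054, -0.00083494,
       -0.00080776]), 'joint_efforts': array([-1.57328868e-04, -4.18880725e+01, -3.61096752e+01,  7.75728584e-02,
        4.61176957e-02, -6.29966667e-05]), 'eef_pos': array([ 182.4746655 , -623.31713878,  232.53245403]), 'ee_rot': array([ 0.99809281,  1.33197634, -0.99610614]), 'force': array([-0.8766614 , -0.10758084, -0.52751969]), 'wrist_torque': array([-0.05880555, -0.02343142, -0.03311955]), 'finger_gap': 1.0007490337667861}
```

View pics/1.png

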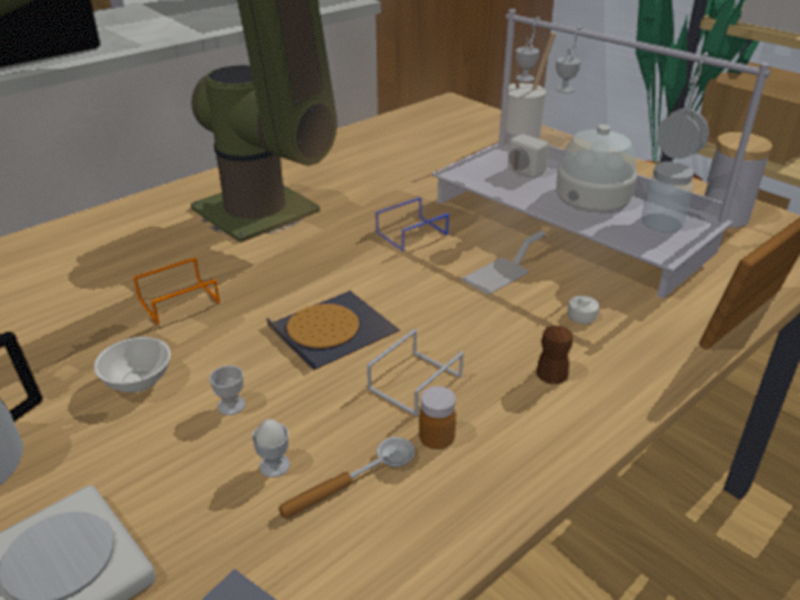

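View pics/2.png

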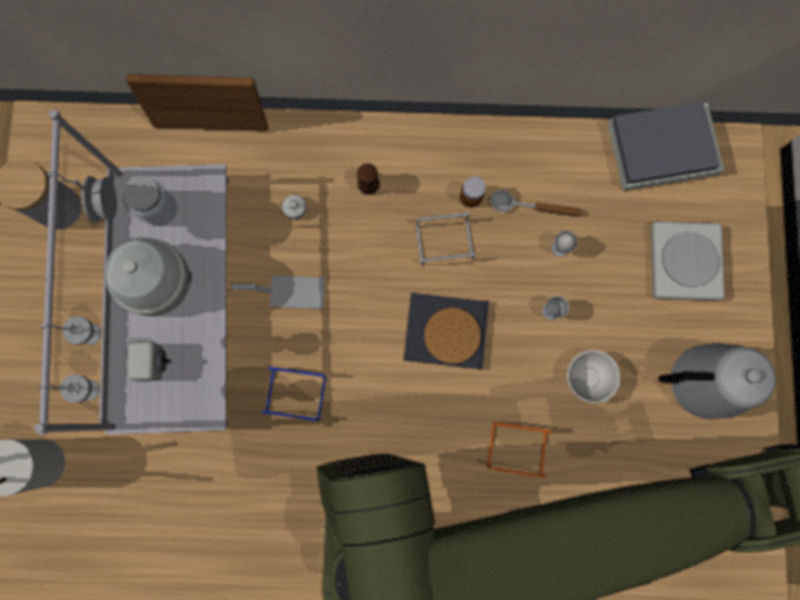

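The scene picture shows the spatula at about (500,270), the crispbread on the dark sheet at (323,326), the grey stand at (415,372), and the shelf at upper right. The top picture shows the blade at (298,292) with its neck at (245,287), the bread at (452,334), and the sheet from (411,294) to (484,368) with its lip on the right. The grey stand is at (445,238).

Candidates (top picture):
- **Stand:** grey (445,238), blue (296,394) and orange (518,449). I choose grey.
- **Spatula:** grey blade (298,292) or spoon (505,200). I choose the blade.
- **Bread:** the brown disc (452,334) is the only one.

Run:
```python
from h import *
T=dict(np.load("top.npz"));S=dict(np.load("scene.npz"))
k=.64
f=lambda u,v,z:ray(T,((u+.5)*k-.5,(v+.5)*k-.5),z).round(1)
hsv=cv2.cvtColor(T["pixels"],cv2.COLOR_RGB2HSV)
def comp(m,u,v,name,z):
    n,l,s,c=cv2.connectedComponentsWithStats(m.astype(np.uint8)); i=l[int(v*k),int(u*k)]
    if i==0: print(name,"miss",hsv[int(v*k),int(u*k)]);return
    pts=np.argwhere(l==i)[:,::-1].astype(np.float32); r=cv2.minAreaRect(pts); print(name,s[i],c[i].round(1),ray(T,c[i],z).round(1),[ray(T,p,z)[:2].round().tolist() for p in cv2.boxPoints(r)])
H,Sa,V=[hsv[...,i].astype(int) for i in range(3)]
comp((Sa<50)&(V>110),298,292,"blade",1)
comp((V<85)&(Sa<120),420,310,"sheet",3)
comp((Sa>150)&(H<20),452,334,"bread",7)
for n,p,z in[("neckA",(258,288),43),("neckB",(233,286),43),("edgeR",(226,200),70),("edgeL",(226,400),70),("st",(417,218),50),("st",(470,214),50),("st",(474,258),50),("st",(421,263),50),("cellar",(293,207),20),("mill",(367,178),80),("jar",(473,190),75),("cup",(555,308),55),("blue",(325,375),50),("spoonL",(490,200),10)]: print(n,f(*p,z))
im=cv2.cvtColor(T["pixels"],cv2.COLOR_RGB2BGR)
cv2.imwrite("pics/3.png",cv2.resize(im[125:245,130:330],None,fx=4,fy=4,interpolation=cv2.INTER_CUBIC))
R=cv2.Rodrigues(ctrl.get_state()["ee_rot"])[0];print(R.round(3))
```

```text
blade [180 177  26  21 386] [195.  187.6] [526.1 168.    1. ] [[496.0, 217.0], [564.0, 217.0], [562.0, 133.0], [494.0, 133.0]]
sheet [ 259  188   54   48 1139] [282.6 208.8] [ 461.8 -130.6    3. ] [[388.0, -50.0], [533.0, -62.0], [519.0, -233.0], [374.0, -219.0]]
bread miss [ 15 144 129]
neckA [527.2 261.8  43. ]
neckB [529.9 314.8  43. ]
edgeR [709.4 335.5  70. ]
edgeL [290.4 306.9  70. ]
st [688.4 -70.   50. ]
st [ 700.8 -183.5   50. ]
st [ 604.4 -193.3   50. ]
st [590.1 -81.   50. ]
cellar [713.6 201.1  20. ]
mill [763.9  38.6  80. ]
jar [ 746.2 -186.7   75. ]
cup [ 501.2 -363.8   55. ]
blue [347.8 111.4  50. ]
spoonL [ 746.2 -231.3   10. ]
[[-0.     0.96   0.281]
 [ 0.002  0.281 -0.96 ]
 [-1.     0.    -0.002]]
```

View pics/3.png

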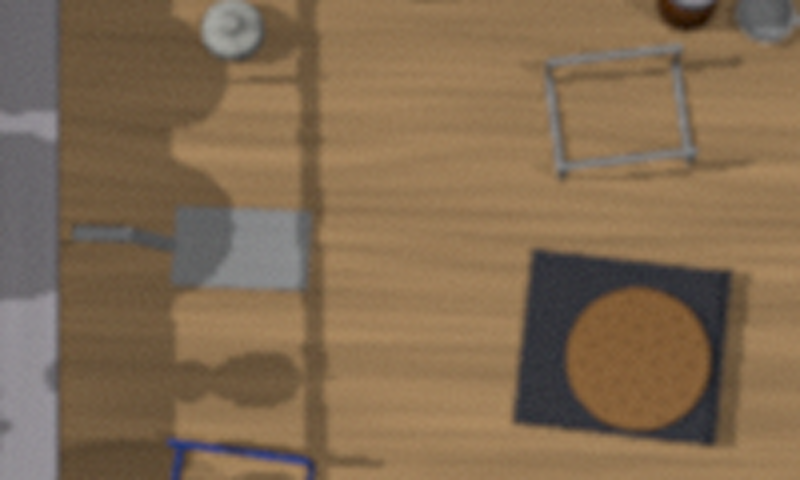

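Crop picture: blade from (175,208) to (310,290), level neck from (72,233) to (133,236), grey stand corners (550,65), (678,50), (690,155) and (562,170). The bread's centre is (638,358) and its rim is near the lip on the right. Choices confirmed.

Run:
```python
from h import *
T=dict(np.load("top.npz"))
f=lambda u,v,z:ray(T,(130+(u+.5)/4-.5,125+(v+.5)/4-.5),z).round(1)
for n,u,v,z in[("tip",309,249,2),("rear",174,249,2),("nf",133,237,45),("nb",72,233,45),("edge",58,240,70),("bread",638,358,8),("s",550,65,50),("s",678,50,50),("s",690,155,50),("s",562,170,50)]:print(n,f(u,v,z))
```

```text
tip [529.5 127.6   2. ]
rear [526.  241.8   2. ]
nf [527.5 268.3  45. ]
nb [529.4 318.6  45. ]
edge [518.7 323.5  70. ]
bread [ 444.  -152.6    8. ]
s [683.2 -71.6  50. ]
s [ 699.5 -178.5   50. ]
s [ 609.6 -189.7   50. ]
s [593.7 -83.8  50. ]
```

arm_command([
  [10, 30, 0, 0, 0, 3],
  [14, 37, 0, 0, 0, 3],
  [14, 37, 0, 0, 0, 3],
  [14, 37, 0, 0, 0, 3],
  [14, 37, 0, 0, 0, 3],
  [14, 37, 0, 0, 0, 3],
  [14, 37, 0, 0, 0, 3],
  [14, 37, 0, 0, 0, 3],
  [14, 37, 0, 0, 0, 3],
  [14, 37, 0, 0, 0, 3],
])

```text
time_s: 0.93
eef_pos: [318.6, -258.9, 233.2]
ee_rot: [0.595, 1.488, -0.595]
force: [1.5, 0.5, 0.8]
finger_gap: 1.001
```

arm_command([
  [14, 37, 0, 0, 0, 3],
  [14, 37, 0, 0, 0, 3],
  [14, 37, 0, 0, 0, 3],
  [14, 37, 0, 0, 0, 3],
  [14, 37, 0, 0, 0, 3],
  [14, 37, 0, 0, 0, 3],
  [14, 37, 0, 0, 0, 3],
  [14, 37, 0, 0, 0, 3],
  [14, 37, 0, 0, 0, 3],
  [14, 37, 0, 0, 0, 3],
])

```text
time_s: 1.77
eef_pos: [458.5, 111.4, 233.3]
ee_rot: [0.185, 1.563, -0.185]
force: [1.3, -0.3, 0.9]
finger_gap: 1.001
```

arm_command([
  [14, 35, 0, 0, 0, 3],
  [14, 35, 0, 0, 0, 3],
  [14, 35, -10, 0, 0, 3],
  [14, 35, -10, 0, 0, 3],
  [14, 34, -10, 0, 0, 2],
  [0, 0, 0, 0, 0, 0],
  [0, 0, 0, 0, 0, 0],
], gripper=0.5)

```text
time_s: 2.35
eef_pos: [527.8, 284.2, 201.3]
ee_rot: [-0.008, 1.575, 0.005]
force: [-0.7, -0.4, 0.0]
finger_gap: 0.568
```

Run:
```python
from h import *
c=cap("wrist");np.savez("w1.npz",**c)
R=cv2.Rodrigues(np.array(c["rvec"],float))[0];print((-R.T@np.array(c["tvec"]).ravel()).round(),R.round(2),np.array(c["intrinsics"]).round(1).tolist())
cv2.imwrite("pics/4.png",cv2.cvtColor(c["pixels"],cv2.COLOR_RGB2BGR))
s=ctrl.get_state();print(s["eef_pos"],cv2.Rodrigues(s["ee_rot"])[0].round(3)[:,2])
```

```text
[529. 355. 351.] [[ 1.    0.01 -0.  ]
 [ 0.01 -0.97  0.25]
 [-0.   -0.25 -0.97]] [[306.1, 0.0, 252.7], [0.0, 306.1, 188.6], [0.0, 0.0, 1.0]]
[528.04473963 283.32615904 202.41757038] [ 1.     0.006 -0.002]
```

View pics/4.png

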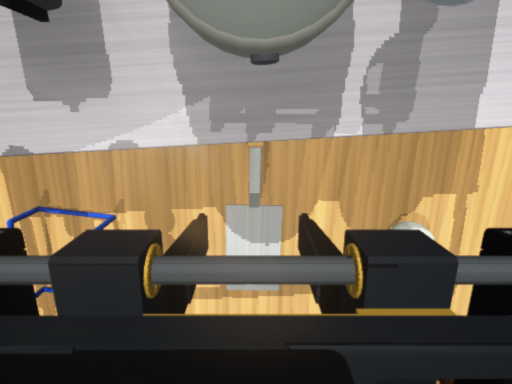

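Wrist picture: level neck from (256,147) to (254,193), blade from (226,205) to (282,290), shelf edge from (0,157) to (512,127), and the egg cooker just behind at (262,50). The camera sits on the shelf side. I'll turn the tool half round so it hangs on the blade side, clear of the cooker.

Run:
```python
from h import *
c=dict(np.load("w1.npz"))
for n,u,v,z in[("nb",256,146,45),("nf",254.5,193,45),("bl",226,205,2),("br",282,205,2),("fl",226.5,290,2),("fr",280.5,290,2),("e0",0,157,70),("eM",256,142,70),("e1",511,127,70),("cook",262,65,90)]:print(n,ray(c,(u,v),z).round(1))
print(ctrl.get_state()["joint_pos"].round(2))
```

```text
nb [531.3 318.5  45. ]
nf [530.3 269.8  45. ]
bl [496.5 242.6   2. ]
br [563.4 243.3   2. ]
fl [495.5 127.5   2. ]
fr [565.3 128.3   2. ]
e0 [293.5 309.1  70. ]
eM [531.1 325.1  70. ]
e1 [760.1 340.5  70. ]
cook [535.  388.3  90. ]
[ 0.4   0.04  1.8  -0.    1.31  0.4 ]
```

The spatula's axis is at x≈530 with yaw≈0, and the neck point is at y≈287. The last joint's range rules the flip out for later, and the cooker front at y≈388 leaves room, so I'll grip at y≈281 without flipping.

arm_command([
  [1, 0, -25, 0, 0, 0],
  [1, -1, -35, 0, 0, 0],
  [0, -1, -35, 0, 0, 0],
  [0, 0, -30, 0, 0, 0],
  [0, 0, -20, 0, 0, 0],
  [0, 0, -13, 0, 0, 0],
  [0, 0, -2, 0, 0, 0],
  [0, 0, 0, 0, 0, 0],
])

```text
time_s: 3.07
eef_pos: [530.7, 280.5, 44.0]
ee_rot: [-0.004, 1.571, 0.003]
force: [-0.9, 1.6, -0.9]
finger_gap: 0.497
```

arm_command([
  [0, 0, 0, 0, 0, 0],
  [0, 0, 0, 0, 0, 0],
  [0, 0, 0, 0, 0, 0],
  [0, 0, 0, 0, 0, 0],
  [0, 0, 0, 0, 0, 0],
  [0, 0, 0, 0, 0, 0],
], gripper=0, newtons=40)

```text
time_s: 3.57
eef_pos: [530.7, 281.4, 44.1]
ee_rot: [-0.004, 1.57, 0.005]
force: [-0.4, 1.1, -0.2]
finger_gap: 0.139
```

arm_command([
  [0, 0, 2, 0, 0, 0],
  [0, -5, 1, 0, 0, 0],
  [0, -12, 0, 0, 0, 0],
  [0, -18, 0, 0, 0, 0],
  [0, -20, 0, 0, 0, 0],
  [0, -20, 0, 0, 0, 0],
  [0, -20, 0, 0, 0, 0],
  [0, -20, 0, 0, 0, 0],
  [0, -18, 0, 0, 0, 0],
  [0, -12, 0, 0, 0, 0],
])

```text
time_s: 4.4
eef_pos: [530.0, 133.9, 46.3]
ee_rot: [-0.004, 1.572, 0.003]
force: [-0.3, 0.0, -1.4]
finger_gap: 0.121
```

arm_command([
  [0, -5, 0, 0, 0, 0],
  [0, 0, -1, 0, 0, 0],
  [0, 0, -2, 0, 0, 0],
  [0, 0, 0, 0, 0, 0],
  [0, 0, 0, 0, 0, 0],
])

```text
time_s: 4.82
eef_pos: [530.8, 131.7, 43.9]
ee_rot: [-0.006, 1.57, 0.005]
force: [-0.3, -0.3, -0.3]
finger_gap: 0.12
```

arm_command([
  [0, 0, 0, 0, 0, 0],
  [0, 0, 0, 0, 0, 0],
  [0, 0, 0, 0, 0, 0],
  [0, 0, 0, 0, 0, 0],
  [0, 0, 0, 0, 0, 0],
  [0, 0, 20, 0, 0, 0],
  [0, 0, 35, 0, 0, 0],
  [0, 10, 35, 0, 0, 0],
  [0, 0, 10, 0, 0, 0],
  [0, 0, 0, 0, 0, 0],
], gripper=0.5)

```text
time_s: 5.65
eef_pos: [533.3, 141.9, 148.3]
ee_rot: [-0.004, 1.562, 0.006]
force: [1.0, -1.0, 0.2]
finger_gap: 0.503
```

Run:
```python
from h import *
c=cap("wrist");np.savez("w2.npz",**c);t=cap("top");np.savez("top2.npz",**t)
a=cv2.cvtColor(c["pixels"],cv2.COLOR_RGB2BGR);b=cv2.cvtColor(t["pixels"],cv2.COLOR_RGB2BGR)
b=cv2.resize(b[150:240,130:330],None,fx=4,fy=4,interpolation=cv2.INTER_CUBIC)
a=a[:,0:512];o=np.zeros((600,800,3),np.uint8);a=cv2.resize(a[0:200,150:362],None,fx=1.1*1.0,fy=1.1);o[:a.shape[0],:a.shape[1]]=a;o[240:600]=b
cv2.imwrite("pics/5.png",o)
```

```text
(no output)
```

View pics/5.png

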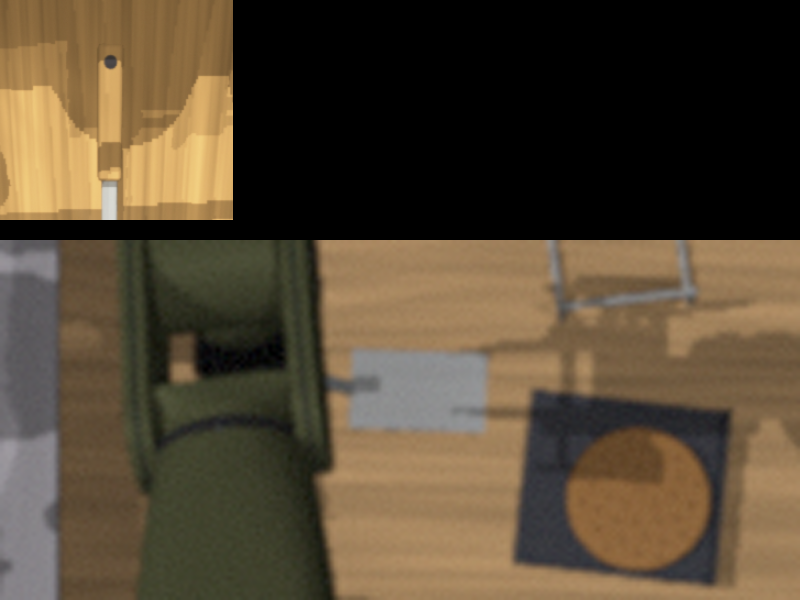

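The picture shows the spatula drawn clear. In the wrist inset the handle runs from about (110,46) to (110,180); in the top crop the blade runs from (350,350) to (487,432).

Run:
```python
from h import *
c=dict(np.load("w2.npz"))
g=lambda u,v,z:ray(c,(150+u/1.1,v/1.1),z).round(1)
print("rear",g(110,46,51),"front",g(110,180,51),"neck",g(109,210,45))
t=dict(np.load("top2.npz"));f=lambda u,v,z:ray(t,(130+(u+.5)/4-.5,150+(v-240+.5)/4-.5),z).round(1)
for q in[(352,350),(487,353),(486,433),(349,430)]:print(f(*q,2))
print("bread",f(639,499,8),ctrl.get_state()["eef_pos"],cv2.Rodrigues(ctrl.get_state()["ee_rot"])[0][:,2].round(3),[cv2.Rodrigues(ctrl.get_state()["ee_rot"])[0][:,0].round(3)])
```

```text
rear [532.4 260.6  51. ] front [532.8 169.   51. ] neck [532.2 144.3  45. ]
[564.3  92.6   2. ]
[565.1 -22.3   2. ]
[496.2 -23.6   2. ]
[495.3  92.2   2. ]
bread [ 443.1 -153.5    8. ] [530.31298032 141.10126    143.17338809] [ 1.     0.006 -0.   ] [array([-0., -0., -1.])]
```

arm_command([
  [1, 20, 0, 0, 0, 0],
  [0, 30, 0, 0, 0, 0],
  [0, 22, -10, 0, 0, 0],
  [0, 0, -30, 0, 0, 0],
  [0, 0, -30, 0, 0, 0],
  [0, 0, -20, 0, 0, 0],
  [0, 0, -12, 0, 0, 0],
  [0, 0, 0, 0, 0, 0],
  [0, 0, 0, 0, 0, 0],
])

```text
time_s: 6.5
eef_pos: [530.5, 212.6, 40.1]
ee_rot: [-0.005, 1.574, 0.003]
force: [0.9, 0.4, 0.1]
finger_gap: 0.499
```

arm_command([
  [0, 0, 0, 0, 0, 0],
  [0, 0, 0, 0, 0, 0],
  [0, 0, 0, 0, 0, 0],
  [0, 0, 0, 0, 0, 0],
  [0, 0, 0, 0, 0, 0],
], gripper=0, newtons=60)

```text
time_s: 6.92
eef_pos: [532.2, 213.3, 42.6]
ee_rot: [-0.004, 1.569, 0.005]
force: [-1.4, -0.8, 0.0]
finger_gap: 0.207
```

arm_command([
  [0, 0, 5, 0, 0, 0],
  [0, 0, 15, 0, 0, 0],
  [0, 0, 15, 0, 0, 0],
  [0, 0, 5, 0, 0, 0],
  [0, 0, 0, 0, 0, 0],
  [0, 0, 0, 0, 0, 0],
])

```text
time_s: 7.42
eef_pos: [531.6, 213.2, 81.7]
ee_rot: [-0.004, 1.57, 0.005]
force: [0.6, -0.7, -1.6]
finger_gap: 0.187
```

Run:
```python
from h import *
c=cap("wrist");np.savez("w3.npz",**c);s=cap("scene");np.savez("s3.npz",**s)
a=cv2.cvtColor(c["pixels"],cv2.COLOR_RGB2BGR);b=cv2.cvtColor(s["pixels"],cv2.COLOR_RGB2BGR)
b=cv2.resize(b[120:260,160:360],None,fx=4,fy=4,interpolation=cv2.INTER_CUBIC)
cv2.imwrite("pics/6.png",b);s=ctrl.get_state();print(s["eef_pos"],s["force"],s["wrist_torque"],cv2.Rodrigues(s["ee_rot"])[0].round(3))
```

```text
[530.82213815 212.9594639   80.56466389] [-0.36484262  1.00421477 -1.23438881] [ 0.19824375 -0.10063829 -0.03193085] [[-0.002 -0.005  1.   ]
 [-0.     1.     0.005]
 [-1.    -0.    -0.002]]
```

View pics/6.png

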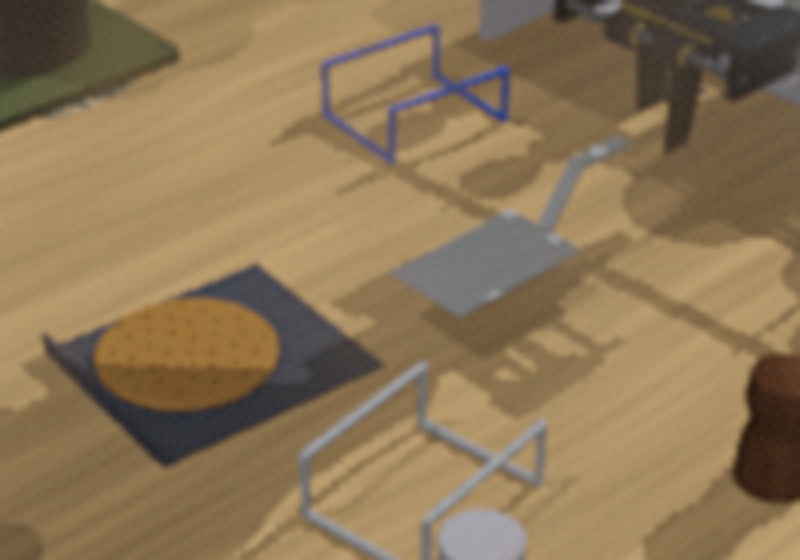

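Scene crop: the spatula hangs level in the gripper, with its front corners at (392,270) and (462,316). The stand's rail ends are at (305,455), (425,367), (427,522) and (545,425), and the bread is at (187,354).

Run:
```python
from h import *
s=dict(np.load("s3.npz"));t=dict(np.load("top2.npz"))
g=lambda u,v,z:ray(s,(160+(u+.5)/4-.5,120+(v+.5)/4-.5),z).round(1)
print("stand",[g(*p,50)[:2] for p in[(305,455),(425,367),(427,522),(545,425)]])
# bread by colour, both views
for n,c in(("s",s),("t",t)):
    h=cv2.cvtColor(c["pixels"],cv2.COLOR_RGB2HSV).astype(int)
    m=((h[...,0]<22)&(h[...,1]>140)).astype(np.uint8)
    p=proj(c,[443,-153,11])[0].astype(int); r=30
    w=m*0; w[p[1]-r:p[1]+r,p[0]-r:p[0]+r]=m[p[1]-r:p[1]+r,p[0]-r:p[0]+r]
    cs=max(cv2.findContours(w,0,1)[0],key=len); q=np.array([ray(c,x[0],11)[:2] for x in cs],np.float32)
    print(n,"bread",cv2.minEnclosingCircle(q),cv2.contourArea(cs))
print("sheet far corners",g(260,265,3),g(383,364,3),"lip top",g(46,337,16),g(166,466,3))
print("blade pred",[((p-[160,120])*4).round().tolist() for p in proj(s,[[565,-24,39],[497,-24,39],[565,91,39],[497,91,39]])])
```

```text
stand [array([ 617.2, -196.7]), array([602.2, -88.4]), array([ 706.3, -183.9]), array([690.8, -74.7])]
s bread ((449.302978515625, -156.9356689453125), 59.84471130371094) 913.0
t bread ((443.7838439941406, -153.00987243652344), 57.90330123901367) 856.5
sheet far corners [391.9 -50.5   3. ] [536.2 -63.7   3. ] lip top [ 378.9 -219.2   16. ] [ 524.2 -230.6    3. ]
blade pred [[457.0, 313.0], [386.0, 269.0], [579.0, 247.0], [508.0, 207.0]]
```

arm_command([
  [-6, -6, 0, 0, 0, -0.7],
  [-12, -12, 0, 0, 0, -1],
  [-14, -14, 0, 0, 0, -1],
  [-14, -12, 0, 0, 0, -1],
  [-10, -9, -2, 0, 0, -1],
  [-4, -4, -5, 1, 0, -0.2],
  [0, 0, -8, 1, 0, 0],
  [0, 0, -7, 0, 0, 0],
  [0, 0, -3, 0, 0, 0],
  [0, 0, 0, 0, 0, 0],
])

```text
time_s: 8.35
eef_pos: [471.1, 156.1, 55.2]
ee_rot: [0.09, 1.573, -0.036]
force: [0.1, 0.8, -0.8]
finger_gap: 0.187
```

Run:
```python
from h import *
s=cap("scene");np.savez("s4.npz",**s);t=cap("top");np.savez("t4.npz",**t)
b=cv2.cvtColor(s["pixels"],cv2.COLOR_RGB2BGR)[140:240,160:310]
a=cv2.cvtColor(t["pixels"],cv2.COLOR_RGB2BGR)[170:250,220:330]
o=np.zeros((600,800,3),np.uint8);b=cv2.resize(b,None,fx=3.6,fy=3.6,interpolation=cv2.INTER_CUBIC);a=cv2.resize(a,(330,240),interpolation=cv2.INTER_CUBIC)
o[:360,:540]=b;o[360:,:330]=a
cv2.imwrite("pics/7.png",o);s=ctrl.get_state();print(s["eef_pos"],s["force"],s["wrist_torque"],cv2.Rodrigues(s["ee_rot"])[0].round(3))
```

```text
[471.86767452 156.44652996  56.35145659] [ 0.08221006  0.28843474 -1.31457667] [ 0.1279143  -0.12616432  0.04095627] [[-0.001  0.08   0.997]
 [ 0.035  0.996 -0.079]
 [-0.999  0.035 -0.003]]
```

View pics/7.png

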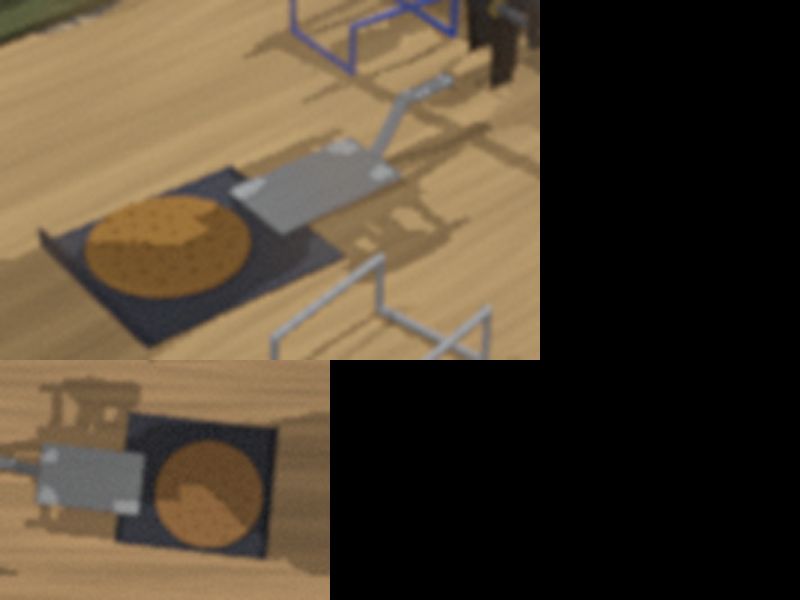

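Top inset: blade tip middle at (141,485), its axis heading straight through the bread centre at (209,493), parallel to the sheet. Lower the tip to the sheet and slide.

arm_command([
  [0, 0, -2, 0, 0, 0],
  [0, 0, -2, 0, 0, 0],
  [0, 0, 0, 0, 0, 0],
  [-0.4, -5, 0, 0, 0, 0],
  [-0.6, -7, 0, 0, 0, 0],
  [-0.6, -7, 0, 0, 0, 0],
  [-0.6, -7, 0, 0, 0, 0],
  [-0.6, -7, 0, 0, 0, 0],
  [-0.6, -7, 0, 0, 0, 0],
  [-0.4, -5, 0, 0, 0, 0],
])

```text
time_s: 9.28
eef_pos: [467.7, 110.2, 52.7]
ee_rot: [0.091, 1.571, -0.036]
force: [-0.6, 1.8, 0.3]
finger_gap: 0.187
```

arm_command([
  [-0.4, -5, 0, 0, 0, 0],
  [-0.6, -7, 0, 0, 0, 0],
  [-0.6, -7, 0, 0, 0, 0],
  [-0.6, -7, 0, 0, 0, 0],
  [-0.4, -5, 0, 0, 0, 0],
  [0, 0, 0, 0, 0, 0],
])

```text
time_s: 9.78
eef_pos: [465.1, 79.0, 52.6]
ee_rot: [0.09, 1.571, -0.037]
force: [-0.2, -1.6, -0.6]
finger_gap: 0.182
```

```bash
cat > v.py <<'E'
import sys
from h import *
s=cap("scene");t=cap("top");n=sys.argv[1]
np.savez("s_%s.npz"%n,**s);np.savez("t_%s.npz"%n,**t)
x0,y0,x1,y1=map(int,sys.argv[2:6])if len(sys.argv)>5 else(160,140,310,240)
b=cv2.cvtColor(s["pixels"],cv2.COLOR_RGB2BGR)[y0:y1,x0:x1];a=cv2.cvtColor(t["pixels"],cv2.COLOR_RGB2BGR)[125:245,170:330]
b=cv2.resize(b,(540,int(540*(y1-y0)/(x1-x0))),interpolation=cv2.INTER_CUBIC)[:360];a=cv2.resize(a,(320,240),interpolation=cv2.INTER_CUBIC)
o=np.zeros((600,540,3),np.uint8);o[:b.shape[0]]=b;o[360:,:320]=a
cv2.imwrite("pics/%s.png"%n,o);q=ctrl.get_state();print(q["eef_pos"].round(1),q["force"].round(1),q["wrist_torque"].round(2),cv2.Rodrigues(q["ee_rot"])[0].round(3).tolist())
E
python3 v.py 8
```

```text
[465.1  79.5  52.5] [-1.  -1.9  0.8] [-0.51 -0.15  0.01] [[-0.0, 0.08, 0.997], [0.034, 0.996, -0.08], [-0.999, 0.034, -0.003]]
```

View pics/8.png

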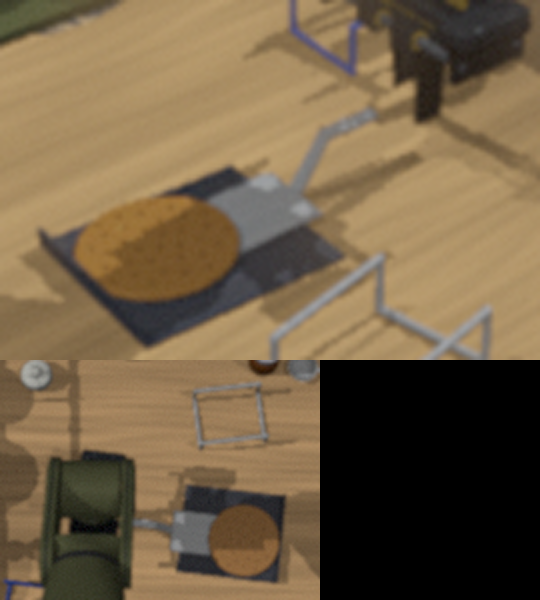

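The scene crop shows the blade about half-way under the bread at (160,245), which has moved against the lip. Continue.

arm_command([
  [-0.4, -5, 0, 0, 0, 0],
  [-0.6, -7, 0, 0, 0, 0],
  [-0.6, -7, 0, 0, 0, 0],
  [-0.6, -7, 0, 0, 0, 0],
  [-0.6, -7, 0, 0, 0, 0],
  [-0.6, -7, 0, 0, 0, 0],
  [-0.6, -7, 0, 0, 0, 0],
  [-0.4, -5, 0, 0, 0, 0],
  [-0.3, -4, 0, 0, 0, 0],
  [0, 0, 0, 0, 0, 0],
])

```text
time_s: 10.72
eef_pos: [460.4, 23.1, 52.6]
ee_rot: [0.09, 1.571, -0.037]
force: [-0.3, -1.2, -0.2]
finger_gap: 0.187
```

```bash
python3 v.py 9
python3 - <<'E'
from h import *
for n in("s_8","s_9"):
  t=dict(np.load(n+".npz"))
  h=cv2.cvtColor(t["pixels"],cv2.COLOR_RGB2HSV).astype(int)
  m=((h[...,0]<22)&(h[...,1]>140)).astype(np.uint8);p=proj(t,[443,-160,11])[0].astype(int);w=m*0;w[p[1]-30:p[1]+30,p[0]-30:p[0]+30]=m[p[1]-30:p[1]+30,p[0]-30:p[0]+30]
  print(n,cv2.minEnclosingCircle(np.array([ray(t,x[0],11)[:2] for x in max(cv2.findContours(w,0,1)[0],key=len)],np.float32)))
E
```

```text
[460.3  23.5  52.5] [-0.3 -0.7 -0.6] [-0.45 -0.14  0.01] [[-0.0, 0.08, 0.997], [0.034, 0.996, -0.08], [-0.999, 0.034, -0.003]]
s_8 ((445.34417724609375, -162.65048217773438), 61.889610290527344)
s_9 ((444.5494384765625, -161.66128540039062), 60.636871337890625)
```

View pics/9.png

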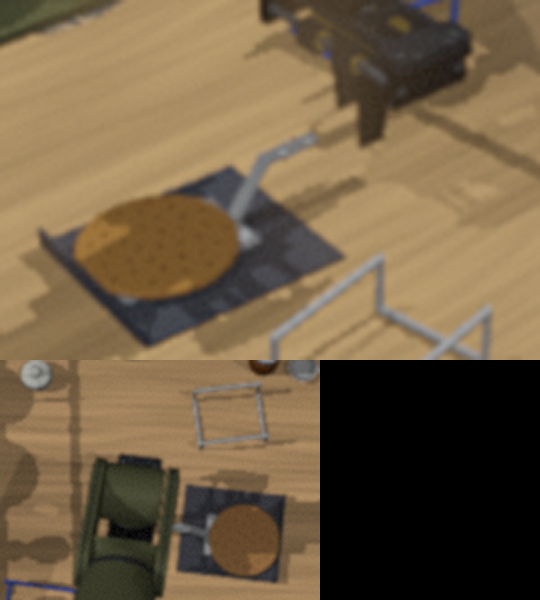

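The bread at (157,247) sits over the blade, with only the blade's rear corner showing at (245,235). Advance 7 mm more, level and lift slowly.

arm_command([
  [-0.3, -4, 0, 0, 0, 0],
  [-0.3, -3, 0, 0, 0, 0],
  [0, 0, 0, 0, 0, 0],
  [0, 0, 0, -0.5, 0, 0],
  [0, 0, 1, -0.6, 0, 0],
  [0, 0, 2, -0.6, 0, 0],
  [0, 0, 3, -0.5, 0, 0],
  [0, 0, 5, 0, 0, 0],
  [0, 0, 6, 0, 0, 0],
  [0, 0, 6, 0, 0, 0],
])

```text
time_s: 11.65
eef_pos: [460.0, 17.1, 76.4]
ee_rot: [0.06, 1.569, -0.066]
force: [-0.2, -0.1, -2.5]
finger_gap: 0.185
```

arm_command([
  [0, 0, 6, 0, 0, 0],
  [0, 0, 6, 0, 0, 0],
  [0, 0, 6, 0, 0, 0],
  [0, 0, 6, 0, 0, 0],
  [0, 0, 6, 0, 0, 0],
  [0, 0, 6, 0, 0, 0],
  [0, 0, 5, 0, 0, 0],
  [0, 0, 3, 0, 0, 0],
  [0, 0, 0, 0, 0, 0],
  [0, 0, 0, 0, 0, 0],
])

```text
time_s: 12.48
eef_pos: [459.9, 17.2, 119.7]
ee_rot: [0.06, 1.57, -0.066]
force: [0.6, -0.2, -2.0]
finger_gap: 0.184
```

```bash
python3 v.py 10 160 110 310 230
```

```text
[459.6  17.2 119.2] [ 0.4 -0.1 -2.7] [ 0.27 -0.14  0.02] [[-0.001, 0.08, 0.997], [-0.003, 0.997, -0.08], [-1.0, -0.003, -0.0]]
```

View pics/10.png

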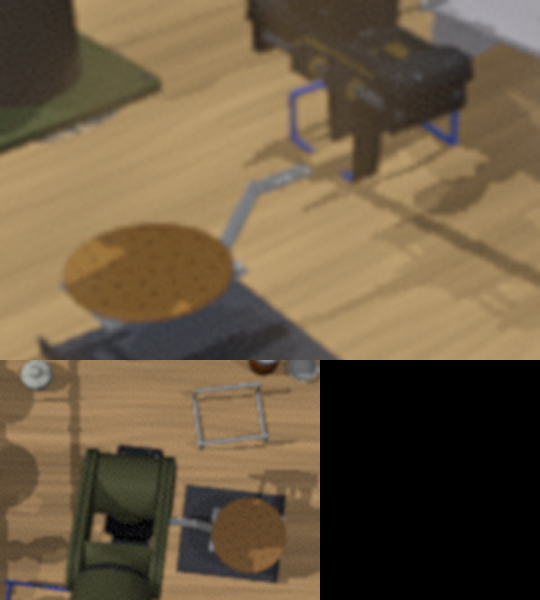

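The bread rides level on the blade at (148,272), clear of the sheet. Now work out the shift to the stand in each camera.

Run:
```python
from h import *
st={"s_10":(654.1,-135.9),"t_10":(646.5,-130.9)}
for n in st:
  t=dict(np.load(n+".npz"))
  h=cv2.cvtColor(t["pixels"],cv2.COLOR_RGB2HSV).astype(int)
  m=((h[...,0]<22)&(h[...,1]>130)).astype(np.uint8);p=proj(t,[444,-160,88])[0].astype(int);w=m*0;w[p[1]-30:p[1]+30,p[0]-30:p[0]+30]=m[p[1]-30:p[1]+30,p[0]-30:p[0]+30]
  w=cv2.morphologyEx(w,cv2.MORPH_OPEN,np.ones((3,3),np.uint8))
  cs=max(cv2.findContours(w,0,1)[0],key=cv2.contourArea)
  c,r=cv2.minEnclosingCircle(np.array([ray(t,x[0],88)[:2] for x in cs],np.float32))
  print(n,np.round(c,1),round(r,1),"shift",np.round(np.array(st[n])-c,1))
```

```text
s_10 [ 447.8 -167.2] 60.4 shift [206.3  31.3]
t_10 [ 440.8 -163.6] 58.6 shift [205.7  32.7]
```

arm_command([
  [3, 1, 0, 0, 0, 0.3],
  [6, 2, 0, 0, 0, 0.6],
  [9, 2, 0, 0, 0, 0.8],
  [11, 2, 0, 0, 0, 0.8],
  [12, 2, 0, 0, 0, 0.8],
  [13, 2, 0, 0, 0, 0.8],
  [13, 2, 0, 0, 0, 0.8],
  [13, 2, 0, 0, 0, 0.8],
  [13, 2, 0, 0, 0, 0.8],
  [13, 2, 0, 0, 0, 0.8],
])

```text
time_s: 13.42
eef_pos: [567.3, 36.6, 119.2]
ee_rot: [-0.041, 1.57, 0.036]
force: [0.4, 0.4, -2.2]
finger_gap: 0.187
```

arm_command([
  [13, 2, 0, 0, 0, 0.8],
  [12, 2, 0, 0, 0, 0.8],
  [11, 2, 0, 0, 0, 0.8],
  [9, 2, 0, 0, 0, 0.8],
  [7, 2, 0, 0, 0, 0.8],
  [5, 1, 0, 0, 0, 0.8],
  [3, 1, 0, 0, 0, 0.5],
  [0, 0, 0, 0, 0, 0],
  [0, 0, 0, 0, 0, 0],
  [0, 0, 0, 0, 0, 0],
])

```text
time_s: 14.25
eef_pos: [625.5, 48.2, 119.6]
ee_rot: [-0.113, 1.568, 0.107]
force: [0.2, -0.4, -1.9]
finger_gap: 0.184
```

```bash
python3 v.py 11 200 140 320 240;  python3 - <<'E'
from h import *
st={"s_11":(654.1,-135.9),"t_11":(646.5,-130.9)}
for n in st:
  t=dict(np.load(n+".npz"))
  h=cv2.cvtColor(t["pixels"],cv2.COLOR_RGB2HSV).astype(int)
  m=((h[...,0]<22)&(h[...,1]>130)).astype(np.uint8);p=proj(t,[650,-133,88])[0].astype(int);w=m*0;w[p[1]-30:p[1]+30,p[0]-30:p[0]+30]=m[p[1]-30:p[1]+30,p[0]-30:p[0]+30]
  w=cv2.morphologyEx(w,cv2.MORPH_OPEN,np.ones((3,3),np.uint8))
  cs=max(cv2.findContours(w,0,1)[0],key=cv2.contourArea)
  c,r=cv2.minEnclosingCircle(np.array([ray(t,x[0],88)[:2] for x in cs],np.float32))
  print(n,np.round(c,1),round(r,1),"shift",np.round(np.array(st[n])-c,1))
E
```

```text
[625.5  48.1 119.7] [-0.2 -0.3 -2.5] [ 0.26 -0.06 -0.01] [[0.001, -0.139, 0.99], [-0.003, 0.99, 0.139], [-1.0, -0.004, 0.0]]
s_11 [ 652.6 -136.1] 60.4 shift [1.5 0.2]
t_11 [ 646.4 -130.2] 59.1 shift [ 0.1 -0.7]
```

View pics/11.png

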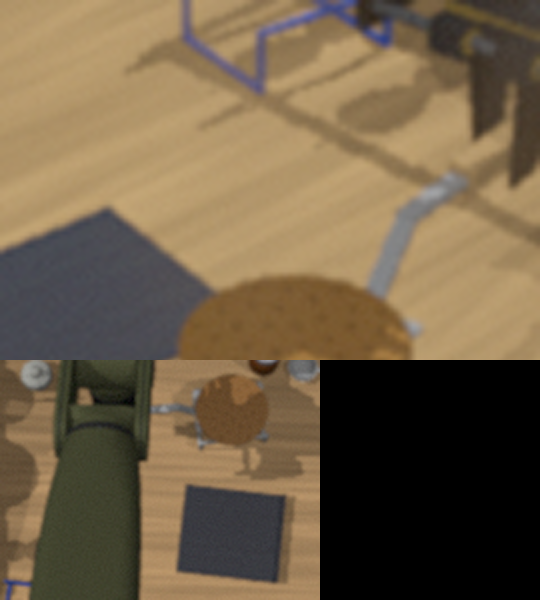

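Bread centre is within about 1.5 mm of the stand's centre in both cameras, and the spatula is parallel to the rails. The picture shows the bread over the stand at (232,410) in the inset. Lower gently through the rails, then draw back.

arm_command([
  [0, 0, -3, 0, 0, 0],
  [0, 0, -6, 0, 0, 0],
  [0, 0, -6, 0, 0, 0],
  [0, 0, -5, 0, 0, 0],
  [0, 0, -3, 0, 0, 0],
  [0, 0, -2, 0, 0, 0],
  [0, 0, -1.5, 0, 0, 0],
  [0, 0, -1.5, 0, 0, 0],
  [0, 0, -1.5, 0, 0, 0],
  [0, 0, -1.5, 0, 0, 0],
])

```text
time_s: 15.18
eef_pos: [626.2, 48.1, 88.9]
ee_rot: [-0.113, 1.567, 0.107]
force: [-1.2, 0.0, -1.3]
finger_gap: 0.189
```

arm_command([
  [0, 0, -1.5, 0, 0, 0],
  [0, 0, -2, 0, 0, 0],
  [0, 0, -3, 0, 0, 0],
  [0, 0, -4, 0, 0, 0],
  [0, 0, -4, 0, 0, 0],
  [0, 0, -2.5, 0, 0, 0],
  [0, 0, 0, 0, 0, 0],
  [0, 0, 0, 0, 0, 0],
])

```text
time_s: 15.85
eef_pos: [625.7, 48.2, 71.2]
ee_rot: [-0.113, 1.568, 0.107]
force: [0.0, -0.1, -1.1]
finger_gap: 0.187
```

```bash
cat > b.py <<'E'
import sys
from h import *
st={"scene":(654.1,-135.9),"top":(646.5,-130.9)}
for n in st:
  t=cap(n);np.savez("z_%s.npz"%n,**t)
  h=cv2.cvtColor(t["pixels"],cv2.COLOR_RGB2HSV).astype(int)
  m=((h[...,0]<22)&(h[...,1]>130)).astype(np.uint8);p=proj(t,[650,-133,58])[0].astype(int);w=m*0;w[p[1]-30:p[1]+30,p[0]-30:p[0]+30]=m[p[1]-30:p[1]+30,p[0]-30:p[0]+30]
  w=cv2.morphologyEx(w,cv2.MORPH_OPEN,np.ones((3,3),np.uint8))
  cs=max(cv2.findContours(w,0,1)[0],key=cv2.contourArea)
  c,r=cv2.minEnclosingCircle(np.array([ray(t,x[0],58)[:2] for x in cs],np.float32))
  print(n,np.round(c,1),round(r,1),"shift",np.round(np.array(st[n])-c,1))
q=ctrl.get_state();print(q["force"].round(1),q["wrist_torque"].round(2),q["time_s"])
E
python3 b.py
```

```text
scene [ 651.3 -134.8] 59.9 shift [ 2.8 -1.1]
top [ 647.4 -132. ] 58.9 shift [-0.9  1.1]
[-0.5 -0.1 -2.1] [ 0.15 -0.07 -0.05] 15.95
```

The torque fell by the bread's share and both cameras put the bread on the rails. Withdraw along the rails.

arm_command([
  [-0.6, 4, 0, 0, 0, 0],
  [-1.1, 8, 0, 0, 0, 0],
  [-1.7, 12, 0, 0, 0, 0],
  [-2.2, 16, 0, 0, 0, 0],
  [-2.5, 18, 0, 0, 0, 0],
  [-2.5, 18, 0, 0, 0, 0],
  [-2.5, 18, 0, 0, 0, 0],
  [-2.5, 18, 0, 0, 0, 0],
  [-2.2, 16, 0, 0, 0, 0],
  [-1.7, 12, 0, 0, 0, 0],
])

```text
time_s: 16.78
eef_pos: [605.8, 190.7, 71.8]
ee_rot: [-0.113, 1.567, 0.109]
force: [0.4, 0.5, -2.0]
finger_gap: 0.185
```

arm_command([
  [-0.8, 6, 0, 0, 0, 0],
  [0, 0, 0, 0, 0, 0],
  [0, 0, 0, 0, 0, 0],
])

```text
time_s: 17.03
eef_pos: [605.5, 194.3, 71.6]
ee_rot: [-0.113, 1.567, 0.107]
force: [-0.8, -0.0, -1.3]
finger_gap: 0.184
```

```bash
python3 b.py
python3 - <<'E'
from h import *
print(ctrl.get_state()["eef_pos"])
t=dict(np.load("z_top.npz"));tip=[(606+.139*235,195-.99*235,30)]
print(tip, proj(t,tip))
E
```

```text
scene [ 651.4 -135.8] 60.9 shift [ 2.7 -0.1]
top [ 647.4 -131.1] 59.7 shift [-0.9  0.2]
[-0.1  0.3 -2.3] [ 0.16 -0.09 -0.01] 17.1333
[605.69477346 193.5980531   71.62509102]
[(638.665, -37.650000000000006, 30)] [[256.55613936 154.98826706]]
```

Clear of the stand, and the bread is unmoved. Lay the spatula down here and let go.

arm_command([
  [0, 0, -5, 0, 0, 0],
  [0, 0, -8, 0, 0, 0],
  [0, 0, -7, 0, 0, 0],
  [0, 0, -4, 0, 0, 0],
  [0, 0, -3, 0, 0, 0],
  [0, 0, -2, 0, 0, 0],
  [0, 0, -1, 0, 0, 0],
  [0, 0, 0, 0, 0, 0],
  [0, 0, 0, 0, 0, 0],
])

```text
time_s: 17.88
eef_pos: [605.8, 194.1, 42.1]
ee_rot: [-0.113, 1.567, 0.107]
force: [-1.2, 0.6, 0.3]
finger_gap: 0.187
```

arm_command([
  [0, 0, 0, 0, 0, 0],
  [0, 0, 0, 0, 0, 0],
  [0, 0, 0, 0, 0, 0],
  [0, 0, 0, 0, 0, 0],
  [0, 0, 0, 0, 0, 0],
  [0, 0, 0, 0, 0, 0],
  [0, 0, 8, 0, 0, 0],
  [0, 0, 20, 0, 0, 0],
  [0, 0, 30, 0, 0, 0],
  [0, 0, 35, 0, 0, 0],
], gripper=0.5)

```text
time_s: 18.72
eef_pos: [604.0, 193.8, 133.8]
ee_rot: [-0.113, 1.572, 0.107]
force: [0.1, -0.4, 0.1]
finger_gap: 0.5
```

arm_command([
  [-10, 0, 30, 0, 0, 0],
  [-25, -5, 20, 0, 0, 0],
  [-35, -10, 10, 0, 0, 0],
  [-35, -10, 0, 0, 0, 0],
  [-35, -10, 0, 0, 0, 0],
  [-30, -5, 0, 0, 0, 0],
  [-15, 0, 0, 0, 0, 0],
  [0, 0, 0, 0, 0, 0],
  [0, 0, 0, 0, 0, 0],
])

```text
time_s: 19.47
eef_pos: [420.7, 154.3, 195.6]
ee_rot: [-0.113, 1.565, 0.108]
force: [0.2, 0.1, 0.3]
finger_gap: 0.503
```

```bash
python3 b.py; python3 v.py 12 210 110 330 200
```

```text
scene [ 650.6 -136.7] 60.6 shift [3.5 0.8]
top [ 646.9 -130.9] 59.9 shift [-0.4  0. ]
[0.  0.5 0.1] [ 0.   -0.18 -0.  ] 19.5667
[421.6 154.3 195. ] [-0.   0.4 -0.5] [-0.05 -0.1   0.01] [[0.001, -0.139, 0.99], [-0.003, 0.99, 0.139], [-1.0, -0.004, 0.001]]
```

View pics/12.png

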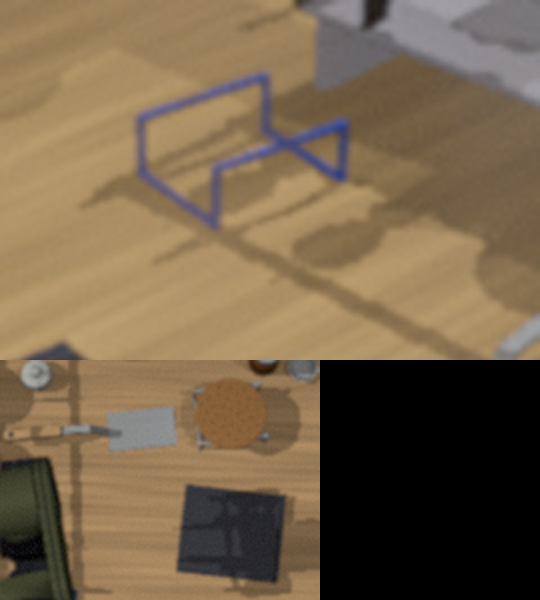

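The top inset shows the bread central on the grey stand at (230,412) and the spatula flat on the table from (5,435) to (175,428), clear of the shelf and the stand. The arm is free.

```bash
python3 -c "
from bench import ctrl
print(ctrl.sign_off())"
```

```text
the job is handed in; nothing more can be done
None
```

The job is handed in at about 19.7 s of the 72 s allowed; the sign-off gave no verdict.

**What I did:** I drew the spatula out by its neck, laid it on the table about 65 mm clear of the shelf's edge and let go. I then took it by the handle, slid the blade under the crispbread against the lip, and lifted it off the sheet. The crispbread went down through the grey stand's rails, and I drew the blade out along them. Last, I laid the spatula on the table and moved the gripper well away.

**Last checks:**
- **Crispbread:** It lies at rail height and did not move when the blade was withdrawn. The top camera puts it 0.4 mm from the stand's centre; the scene camera says about 3.6 mm. The two cameras disagreed by about 4–7 mm throughout, so I compared bread and stand within each camera.
- **Spatula:** It lies on the table, clear of the shelf and the stand.
- **Other things:** Wrist-force readings stayed under about 3 N, and my moves kept clear of the other things. I did not measure each one's position again at the end.
- **Picture gap:** The last scene crop missed the stand, so the final visual check of the placing rests on the top view.

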